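# Index the gilding turntable to the next hole

### The arm

A 7-joint arm with a two-finger parallel gripper is mounted at the origin on the work surface. World frame = base frame: x ahead of the robot, y to its left, z up, the work surface at z = 0. Lengths are in m, angles in rad, forces in N, time in s.
With the tool pointing down it reaches from about 0.4 to 0.9 m from the base axis. Payload 5.5 kg.
Tool frame: the origin (TCP) lies between the finger pads; the fingertips stand manip.tcp_to_tips ahead of it and the grasp point (between the pads) is the TCP (manip.tcp_to_tips is the distance from the TCP to the fingertips, in m); z points along the fingers, y is the line along which they close (so a half turn about z gives the same grasp; the last joint's range is limited). The gripper opens to 85 mm and grips with 20 to 120 N. Pads are 22 mm wide; open, the fingers measure 114 mm over their backs; the gripper's body (76 mm by 85 mm) begins 54 mm behind the grasp point. The pads swing forward as they close: fully open they stand 13 mm farther back than shut.
Start: joints at [1.549, 0.501, -0.427, 1.55, 0.221, 1.138, -0.21], TCP at [0.183, -0.624, 0.25] pointing down, gripper open.
Joint ranges: [-2.88, 2.88], [-0.31, 2.03], [-1.54, 1.56], [0.2, 2.42], [-1.41, 4.55], [0.19, 2.02], [-2.57, 2.57]. Speed limits (rad/s): [2.57, 2.57, 3.14, 3.14, 3.14, 3.14, 3.14].

### API

Orientations are given as a rotation vector (axis times angle).
In Python, from workcell import manip, cams, job gives the robot as it stands.
- The arm moves only by the tool apply_moves, never from a script. Its argument "moves" is one flat list of numbers, 7 for each row, row after row: the turn, a rotation vector about the tool's x, y, z in units of 60 degrees (1.0 is 60 degrees), then the shift along the tool's x, y, z in units of 0.25 m (1.0 is 0.25 m), then the closure, from -1 (fully open) to 1 (shut). A call has 1 to 12 rows; each row is the pose to reach, as a shift and turn from the pose commanded when the call began, along the tool's axes at that moment; what a row does not reach only later rows make up. A row lasts 1/12 s, in which the tool goes at most 41.7 mm and 7.16 degrees, less where a joint would pass 70% of its speed; a pose out of reach is approached as far as the arm can. A call with a number of a shift or a turn outside -1 to 1 is refused whole. A call with a gripper value outside its range is refused whole. The fingers move at their own pace and stop on an object; the grip force is fixed at half the most. Time passes only in rows, so rows that repeat a pose let the fingers close. It gives the time, the measured TCP pose, the force, the opening and the grip force at its end, in the units of the state.
- manip.read_state(): the state, without advancing time (a new reading comes with each control period).
- cams.grab_frame(name): name is "side" or "top"; returns (picture, depth): 384x512x3 uint8, red, green, blue; 384x512 float32, m along the optical axis (not along the pixel's ray), 0 where there is no reading.
- cams.calibration(name): a dict with "fov_y" (degrees; the focal length in pixels is half the picture's height over the tangent of half this angle, whatever the lens; pixels are square), "cx", "cy" (the principal point, pixels), "R" (3x3) and "t" (3): a world point X has camera coordinates R X + t. Camera axes: x right, y down, z forward; pixel columns grow to the right and rows downward; lengths in m; the calibration is good to about 2 mm. A picture is of the moment at which its call begins. calibration takes no time and is no camera call.
- job.close_job(): hands the job in; it is judged then, once.
The state is a dict: "time": time; "joint_pos": joint angles; "qvel": joint speeds; "effort": joint torques, N m; "eef_pos": TCP position; "tcp_rot": TCP orientation; "wrist_force": force on the tool from outside, world axes, zero at the start; "torque": the same for the moment, N m; "width": opening from 0.0 (shut) to 1.0 (fully open); "finger_force": force on a finger pad.
Only numpy, scipy, OpenCV 4.12 (cv2) and the standard library are available. Lean on these libraries where they do the work, as an engineer would, in place of code of your own. Each camera call takes 0.05 s, during which the arm holds its last target. There are 200 camera calls.

### The job

A freshly lacquered dish lies on an indexing turntable. With a fingertip, press the green plunger in and, keeping it in, turn the table one hole round, to the neighbouring hole beside which the red peg stands (not the white one), then let the plunger spring up so that the table is locked in that hole, and move clear. Go straight there without overshooting, press gently, lift nothing, do not touch the tacky dish, and leave everything else where it stands.

Things in the scene. Friction and masses are not known exactly. Their poses are not given: they have to be found in the camera images.
- index_base: Fixed foot of the turntable with its round bare-aluminium hole plate (320 mm across, top 34 mm above the bench, 8 dark holes of 12 mm at 45 degrees on a circle of 130 mm radius). Origin on the turning axis at bench height, z up along the axis. The plunger starts in the hole at its -x side (130 mm from the axis along its own -x axis). It stands at a different place and yaw each time.
- axis (a point): Point on the turning axis, at the top of the felt of the round wooden platter (190 mm across, top 61 mm above the bench).
- turntable (a joint): Angle of the turning part (platter, and grey plunger housing on its rim) against the base, rad. 0 at the start, positive counterclockwise seen from above. Holes at multiples of pi/4 (0.785). It is blocked, but for about 0.01 rad of play, while the pin is in a hole; when free it turns with a light rub of about 0.5 N at the plunger, and stays where it is left.
- plunger (a joint): How far the green plunger is pressed in, m: 0 sprung up (locked), 0.012 hard stop. It takes 4 N to start and 10 N to the stop. Pressing it lifts a round-nosed 10 mm steel pin under the housing out of its hole by the same distance: the pin is clear of the plate from 0.010 on. Let go between holes, it rests on the plate at 0.010 and drops into the next hole that it comes to; within about 4 mm of a hole's middle it centres itself.
- plunger_top (a point): Centre of the flat green top of the plunger (a 40 mm round cap, 7 mm thick), 94 mm above the bench when up, on the turning part 130 mm from the axis. It is carried by a grey housing 48 mm radially by 50 mm, from 48 to 74 mm above the bench. A fingertip that presses on the cap drags the table round by friction (the grip of the cap is like that of dry plastic), and the housing's side can be pushed too.
- hole_ccw (a point): Mouth of the neighbouring hole 45 degrees counterclockwise (seen from above) from the start, in the top of the hole plate. Turntable angle +0.785.
- hole_cw (a point): Mouth of the neighbouring hole 45 degrees clockwise from the start. Turntable angle -0.785.
- red_peg_center (a point): Middle of the loose red peg (34 mm foot, 24 mm stem, 50 mm tall), which stands on the bench just outside the hole plate, 195 mm from the axis, in line with the hole to go to.
- white_peg_center (a point): Middle of the like white peg beside the other neighbouring hole.
- dish_center (a point): Middle of the loose round lacquer dish (150 mm across, 18 mm tall, black with a crimson middle and gold flecks; top 79 mm above the bench), which lies on the platter about the axis and turns with it. Not to be touched.
- jar_center (a point): Middle of a closed jar with a brass lid, 56 mm across, 60 mm tall. Bystander.
- brush_center (a point): On a brush lying on the bench. Bystander.
- ruler_center (a point): Middle of a metal ruler 300 x 30 x 4 mm lying on the bench. Bystander.
- cup_center (a point): Middle of a blue cup, 72 mm across, 70 mm tall. Bystander.
- tape_center (a point): Middle of a cardboard ring, 90 mm across, 24 mm tall. Bystander.

How it is judged:
By the outcome, as a careful person would: the job done as asked, in the order asked, and still so for the second after the job is handed in, with the robot touching nothing.
It also fails if it takes over 35 s, if anything falls off the work surface, if the arm or the gripper's body presses on something with over 40 N, if the wrist force passes 120 N, or if a joint passes its speed limit or range.

## Working session

There is one attempt and no reset: what is moved stays moved. The work goes in short steps, Python scripts to look and compute and a tool call to move; the robot and the scene stay as the last step left them, time stands still between calls to the robot, and variables do not carry over. Pictures are saved under pics/ and viewed, at most 10 in all, crops included, and the job is handed in when it is done.

Besides the shell and the picture viewer there is one more tool, called after "Call:" as name(argument=value, ...), one argument or row to a line, values as JSON. apply_moves: Moves the arm, as the interface text tells. Its arguments: {"type":"object","properties":{"moves":{"type":"array","items":{"type":"number"}}},"required":["moves"]}

```bash
mkdir -p pics; cat > h.py <<'E'
import numpy as np, cv2
from workcell import manip, cams, job
def ray(name,u,v,z,K={}):
    c=cams.calibration(name); f=192/np.tan(np.radians(c["fov_y"])/2)
    R=np.array(c["R"]);t=np.array(c["t"])
    o=-R.T@t; d=R.T@np.array([(u-c["cx"])/f,(v-c["cy"])/f,1])
    return o+d*(z-o[2])/d[2]
def proj(name,X):
    c=cams.calibration(name); f=192/np.tan(np.radians(c["fov_y"])/2)
    p=np.array(c["R"])@X+np.array(c["t"]); return c["cx"]+f*p[0]/p[2],c["cy"]+f*p[1]/p[2]
E
python3 - <<'E'
from h import *
for n in("top","side"):
    p,d=cams.grab_frame(n); cv2.imwrite(f"pics/{n}0.png",p[:,:,::-1]); np.savez(f"{n}0.npz",p=p,d=d); print(n,cams.calibration(n))
print(manip.read_state(), manip.tcp_to_tips)
E
```

```text
top {'fov_y': 45.014609091683525, 'cx': 252.19530478298736, 'cy': 188.42533355905746, 'R': array([[-0.01440034, -0.99988722, -0.00426287],
       [-0.97589261,  0.01498305, -0.21773635],
       [ 0.21777567,  0.00102462, -0.97599831]]), 't': array([0.02166873, 0.47869718, 1.41749997])}
side {'fov_y': 54.394902595819524, 'cx': 252.1927336847278, 'cy': 192.00574770330113, 'R': array([[-0.94512796, -0.32578574, -0.02442939],
       [-0.17082424,  0.55654222, -0.81306816],
       [ 0.278482  , -0.76428032, -0.58165572]]), 't': array([0.42571804, 0.15270738, 1.04923441])}
{'time': 0.1, 'joint_pos': array([ 1.54919813,  0.5017577 , -0.42683526,  1.55130139,  0.22080422,
        1.13834336, -0.21030969]), 'qvel': array([ 0.00021548, -0.00130333, -0.0004736 , -0.00248899,  0.00088843,
        0.00086013,  0.00097552]), 'effort': array([-1.13399021e-02, -5.70808482e+01, -5.83878323e+00, -2.81748855e+01,
        1.04840059e-02,  5.54565791e-03, -1.89314045e-05]), 'eef_pos': array([ 0.18243575, -0.62326603,  0.24938158]), 'tcp_rot': array([-3.10805641e+00, -4.45689223e-01,  2.85924697e-04]), 'wrist_force': array([-0.60957327,  0.32460915,  0.13953384]), 'torque': array([ 0.03578698, -0.04461254,  0.01951443]), 'finger_force': 0.0, 'width': 0.9976339524494153} 0.019
```

View pics/top0.png

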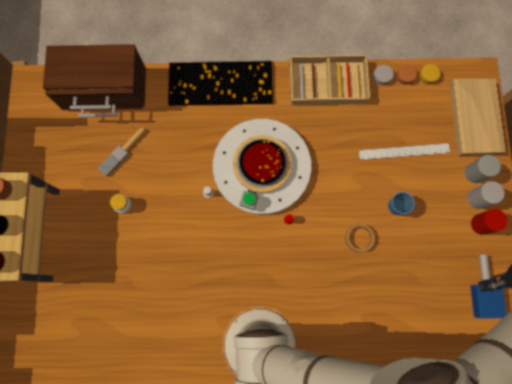

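View pics/side0.png

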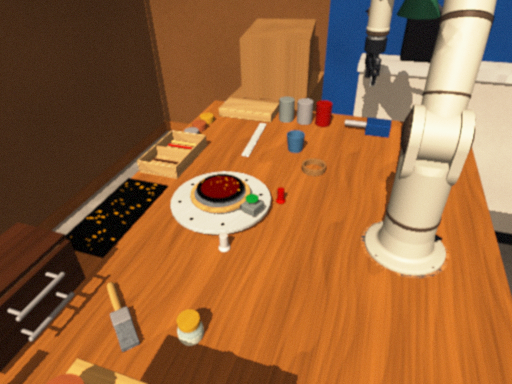

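The top view shows the platter axis near (262,165), the green plunger at (249,199), the red peg at (289,219) and the white peg at (208,192). The side view agrees. Red lies counterclockwise of the plunger.

```bash
python3 - <<'E'
from h import *
res={}
for n in("top","side"):
    p=np.load(n+"0.npz")["p"]; h=cv2.cvtColor(p,cv2.COLOR_RGB2HSV)
    roi=np.zeros(h.shape[:2],bool)
    if n=="top": roi[110:235,195:320]=1
    else: roi[160:255,160:300]=1
    g=roi&(h[...,0]>50)&(h[...,0]<85)&(h[...,1]>120)
    v,u=np.nonzero(g); print(n,"green",len(u),u.mean(),v.mean(),u.min(),u.max(),v.min(),v.max(), ray(n,u.mean(),v.mean(),.092))
    r=roi&((h[...,0]<5)|(h[...,0]>174))&(h[...,1]>190)&(h[...,2]>90)
    k,l,s,c=cv2.connectedComponentsWithStats(r.astype(np.uint8))
    for i in range(1,k):
        if s[i,4]>15: print("red",s[i],c[i],ray(n,*c[i],.025),ray(n,*c[i],.078))
    w=roi&(h[...,1]<45)&(h[...,2]>130)
    k,l,s,c=cv2.connectedComponentsWithStats(w.astype(np.uint8))
    for i in range(1,k):
        if s[i,4]>15: print("white",s[i],c[i],ray(n,*c[i],.025))
    i=1+np.argmax(s[1:,4]); cn=max(cv2.findContours((l==i).astype(np.uint8),0,1)[0],key=len)
    hull=cv2.convexHull(cn)[:,0]
    P=np.array([ray(n,*q,.034)[:2] for q in cn[:,0]])
    A=np.c_[2*P,np.ones(len(P))]
    for _ in range(4):
        x=np.linalg.lstsq(A,(P**2).sum(1),rcond=None)[0]; R=np.sqrt(x[2]+x[0]**2+x[1]**2)
        e=abs(np.hypot(*(P-x[:2]).T)-R); k=e<max(.004,np.median(e)); P,A=P[k],A[k]
    print("plate",x[:2],R,len(P),e.max())
    big=cv2.resize(p[110:235,195:320] if n=="top" else p[160:255,160:300],None,fx=4.5,fy=4.5,interpolation=2); cv2.imwrite(f"pics/{n}z.png",big[:,:,::-1])
    # dark holes
    m=roi&(h[...,2]<110)&(cv2.morphologyEx((w).astype(np.uint8),cv2.MORPH_CLOSE,np.ones((9,9)))>0)
    k,l,s,c=cv2.connectedComponentsWithStats(m.astype(np.uint8))
    for i in range(1,k):
        q=ray(n,*c[i],.034)[:2]-x[:2]
        if s[i,4]>3 and abs(np.hypot(*q)-.13)<.02: print("hole",c[i],np.hypot(*q),np.degrees(np.arctan2(q[1],q[0])))
E
```

```text
top green 111 248.80180180180182 198.22522522522522 243 254 193 204 [0.43953629 0.02537483 0.092     ]
red [244 144  37  36 843] [260.33333333 160.62514828] [ 0.57812365 -0.01344252  0.025     ] [ 0.56292975 -0.01248295  0.078     ]
red [285 216   8   7  46] [288.47826087 218.97826087] [ 0.38365051 -0.09959293  0.025     ] [ 0.37550273 -0.09551197  0.078     ]
white [ 215  120   95   93 3334] [261.08758248 164.28044391] [ 0.56566549 -0.01568383  0.025     ]
plate [ 0.5623512  -0.01577901] 0.1517483008182953 152 0.004025310046784664
side green 101 244.73267326732673 197.7128712871287 160 257 186 202 [0.46042367 0.03152722 0.092     ]
red [202 176  37  21 492] [218.5101626 187.2804878] [ 0.59895077 -0.08276163  0.025     ] [ 0.56488407 -0.01367282  0.078     ]
red [276 188   9  16  97] [280.42268041 195.6185567 ] [ 0.38630575 -0.09814153  0.025     ] [ 0.36789525 -0.02792036  0.078     ]
white [229 173  41  35 344] [255.78197674 187.05232558] [ 0.4786734  -0.12096474  0.025     ]
white [ 171  175   91   59 1914] [208.6353187  213.68025078] [0.57180879 0.05751306 0.025     ]
white [196 194  28  12  72] [207.20833333 201.77777778] [0.6015395  0.00315615 0.025     ]
white [221 234   5   5  16] [222.5625 236.3125] [0.49097147 0.13968516 0.025     ]
white [220 247   8   4  26] [223.19230769 248.61538462] [0.47004921 0.18519804 0.025     ]
plate [0.57306596 0.0049211 ] 0.14020522510367203 50 0.004325055456408988
hole [258.25 201.  ] 0.1375499675895867 -161.8882618315658
hole [258.38 209.22] 0.14429784254539255 -178.79604909794318
```

View pics/topz.png

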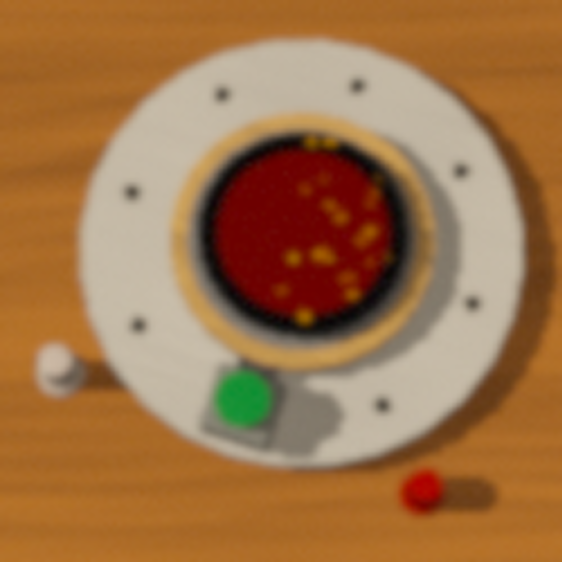

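The crop shows all seven free holes clearly. I'll fit the axis and yaw from them. The next hole counterclockwise is at crop (382,405), beside the red peg.

```bash
python3 - <<'E'
from h import *
from scipy.optimize import least_squares
p=np.load("top0.npz")["p"].astype(float); g=255-p.mean(2)
C=np.array([(222,94),(358,86),(461,171),(473,303),(382,405),(138,325),(131,192)])
P=[]
for a,b in C:
    u0,v0=a/4.5+194.6,b/4.5+109.6; u,v=int(round(u0)),int(round(v0))
    W=g[v-2:v+3,u-2:u+3]; W=np.clip(W-np.median(W)-8,0,None); vv,uu=np.mgrid[v-2:v+3,u-2:u+3]
    P.append(ray("top",(W*uu).sum()/W.sum(),(W*vv).sum()/W.sum(),.034)[:2])
P=np.array(P); k=np.array([0,0,0,0,0,0,0])
f=lambda x:(P-x[:2]-.13*np.c_[np.cos(x[2]+K),np.sin(x[2]+K)]).ravel()
# plunger at index 0; ccw holes: red hole=1, then 2,3,4(358..),5,6,7
K=np.pi/4*np.array([5,4,3,2,1,7,6])
s=least_squares(f,[.563,-.016,np.radians(162)]); x=s.x
print(x,np.degrees(x[2]),np.abs(s.fun).max())
for n,a,r,z in(("pl",0,.13,.094),("hole",np.pi/4,.13,.034),("red",np.pi/4,.195,.025),("white",-np.pi/4,.195,.025)):
    q=x[:2]+r*np.array([np.cos(x[2]+a),np.sin(x[2]+a)]); X=np.r_[q,z]; print(n,q,proj("top",X),proj("side",X))
p=np.load("side0.npz")["p"]; h=cv2.cvtColor(p,cv2.COLOR_RGB2HSV); m=(h[...,0]>50)&(h[...,0]<85)&(h[...,1]>120);m[:180]=0;m[215:]=0;m[:,:230]=0;m[:,280:]=0
v,u=np.nonzero(m); print("side green",u.mean(),v.mean(),len(u),ray("side",u.mean(),v.mean(),.0915))
R=cv2.Rodrigues(manip.read_state()["tcp_rot"])[0]; print(R)
E
```

```text
[ 0.56226075 -0.0166725   2.79987668] 160.4211168813857 0.0003303423873565331
pl [0.43977721 0.02689107] (np.float64(248.29919436389832), np.float64(198.02713405118342)) (np.float64(251.85716093522095), np.float64(197.4988876574517))
hole [ 0.44484772 -0.07247734] (np.float64(279.5965402313478), np.float64(199.71425523258324)) (np.float64(260.86685053792394), np.float64(194.70601371639538))
red [ 0.3861412  -0.10037977] (np.float64(288.700508447879), np.float64(218.2008656945596)) (np.float64(280.65530556952336), np.float64(195.24041329153235))
white [0.47855348 0.15944704] (np.float64(207.40310740676594), np.float64(191.09444684656515)) (np.float64(223.9291782279687), np.float64(241.78456949396374))
side green 251.23333333333332 198.25555555555556 90 [0.4414735  0.02778663 0.0915    ]
[[ 9.59702648e-01  2.81017159e-01 -4.27744816e-04]
 [ 2.81017476e-01 -9.59701145e-01  1.69985277e-03]
 [ 6.71806063e-05 -1.75155698e-03 -9.99998464e-01]]
```

Call:
apply_moves(
  moves=[0, 0, 0, 1, -0.83, 0, 1, 0, 0, 0, 1, -0.83, 0, 1, 0, 0, 0, 1, -0.83, 0, 1, 0, 0, 0, 1, -0.83, 0, 1, 0, 0, 0, 1, -0.83, 0, 1, 0, 0, 0, 1, -0.83, 0, 1, 0, 0, 0, 1, -0.83, 0, 1, 0, 0, 0, 1, -0.83, 0, 1, 0, 0, 0, 1, -0.83, 0, 1],
)

```text
time: 0.85
eef_pos: [0.3691, -0.3469, 0.2506]
tcp_rot: [-3.105, -0.463, -0.004]
wrist_force: [0.1, 0.1, -0.3]
width: 0.001
finger_force: 0.0
```

```bash
cat > st.py <<'E'
from h import *
import sys
s=manip.read_state(); R=cv2.Rodrigues(s["tcp_rot"])[0]
print(s["time"],s["eef_pos"].round(4),s["joint_pos"].round(2),s["width"],s["wrist_force"].round(2))
t=np.array([float(a) for a in sys.argv[1:4]]); print((R.T@(t-s["eef_pos"])/.25).round(3), np.degrees(np.arctan2(R[1,0],R[0,0])), (R[:,2]).round(4))
E
python3 st.py .440 .027 .20
```

```text
0.85 [ 0.3691 -0.3469  0.2506] [ 1.21  0.26 -0.59  1.9   0.16  1.03 -0.72] 0.000714921197442435 [ 0.12  0.09 -0.25]
[ 0.707 -1.348  0.207] 16.95499430404107 [ 0.002   0.0025 -1.    ]
```

Call:
apply_moves(
  moves=[0, 0, 0, 0.52, -0.98, 0.05, 1, 0, 0, 0, 0.52, -0.98, 0.05, 1, 0, 0, 0, 0.52, -0.98, 0.05, 1, 0, 0, 0, 0.52, -0.98, 0.05, 1, 0, 0, 0, 0.52, -0.98, 0.05, 1, 0, 0, 0, 0.52, -0.98, 0.05, 1, 0, 0, 0, 0.52, -0.98, 0.05, 1, 0, 0, 0, 0.52, -0.98, 0.05, 1, 0, 0, 0, 0.52, -0.98, 0.05, 1],
)

```text
time: 1.6
eef_pos: [0.4202, -0.0814, 0.2378]
tcp_rot: [3.109, 0.453, -0.0]
wrist_force: [0.4, -0.1, -0.1]
width: 0.002
finger_force: 0.0
```

```bash
python3 st.py .440 .027 .14
```

```text
1.6 [ 0.4202 -0.0814  0.2378] [ 0.87  0.14 -0.79  2.08  0.12  0.97 -1.27] 0.0017481071646553539 [ 0.38 -0.08 -0.09]
[ 0.199 -0.393  0.391] 16.57001509669832 [-2.e-04 -1.e-04 -1.e+00]
```

Call:
apply_moves(
  moves=[0, 0, 0, 0.2, -0.39, 0.05, 1, 0, 0, 0, 0.2, -0.39, 0.05, 1, 0, 0, 0, 0.2, -0.39, 0.1, 1, 0, 0, 0, 0.2, -0.39, 0.22, 1, 0, 0, 0, 0.2, -0.39, 0.34, 1, 0, 0, 0, 0.2, -0.39, 0.39, 1, 0, 0, 0, 0.2, -0.39, 0.39, 1, 0, 0, 0, 0.2, -0.39, 0.39, 1],
)

```text
time: 2.27
eef_pos: [0.4404, 0.0237, 0.1397]
tcp_rot: [-3.11, -0.443, 0.003]
wrist_force: [0.2, -0.1, 0.3]
width: -0.001
finger_force: 0.0
```

```bash
python3 st.py .440 .027 .117; python3 - <<'E'
from h import *
p,d=cams.grab_frame("side"); cv2.imwrite("pics/side1.png",cv2.resize(p[130:260,150:310],None,fx=4.5,fy=4.5,interpolation=2)[:,:,::-1])
E
```

```text
2.2667 [0.4404 0.0237 0.1397] [ 0.57  0.36 -0.79  2.14  0.37  0.78 -1.74] -0.0010336951615558256 [ 0.23 -0.09  0.32]
[ 0.002 -0.013  0.091] 16.21851278907119 [-2.3e-03  3.0e-04 -1.0e+00]
```

View pics/side1.png

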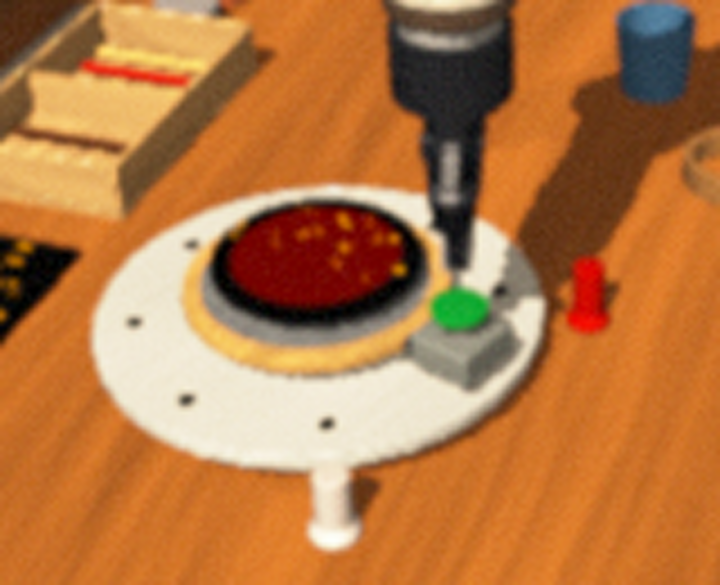

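The fingertip is directly above the green cap, with the cap at about (460,308) in the crop. I'll lower it to just above contact.

Call:
apply_moves(
  moves=[0, 0, 0, 0, -0.002, 0.03, 1, 0, 0, 0, 0, -0.002, 0.06, 1, 0, 0, 0, 0, -0.002, 0.08, 1, 0, 0, 0, 0, -0.002, 0.09, 1, 0, 0, 0, 0, -0.002, 0.09, 1, 0, 0, 0, 0, -0.002, 0.09, 1],
)

```text
time: 2.82
eef_pos: [0.4406, 0.0254, 0.1178]
tcp_rot: [-3.11, -0.446, 0.0]
wrist_force: [0.0, 0.1, -0.0]
width: -0.004
finger_force: 0.0
```

```bash
python3 st.py .440 .027 .102
```

```text
2.8167 [0.4406 0.0254 0.1178] [ 0.53  0.4  -0.76  2.16  0.41  0.73 -1.78] -0.003527842638352312 [ 0.05  0.08 -0.03]
[-0.    -0.007  0.063] 16.332449446622082 [-2.e-04  1.e-04 -1.e+00]
```

Call:
apply_moves(
  moves=[0, 0, 0, 0, -0.003, 0.01, 1, 0, 0, 0, 0, -0.003, 0.02, 1, 0, 0, 0, 0, -0.003, 0.03, 1, 0, 0, 0, 0, -0.003, 0.04, 1, 0, 0, 0, 0, -0.003, 0.04, 1],
)

```text
time: 3.23
eef_pos: [0.4408, 0.0262, 0.1079]
tcp_rot: [3.11, 0.446, 0.001]
wrist_force: [-1.0, 0.5, 6.6]
width: -0.0
finger_force: 3.3
```

Call:
apply_moves(
  moves=[0, 0, 0, 0, 0, 0.01, 1, 0, 0, 0, 0, 0, 0.018, 1, 0, 0, 0, 0, 0, 0.024, 1, 0, 0, 0, 0, 0, 0.025, 1, 0, 0, 0, 0, 0, 0.025, 1, 0, 0, 0, 0, 0, 0.025, 1],
)

```text
time: 3.73
eef_pos: [0.4409, 0.0263, 0.1021]
tcp_rot: [3.109, 0.446, 0.001]
wrist_force: [-1.6, 0.3, 10.0]
width: -0.004
finger_force: 4.7
```

```bash
python3 st.py .440 .027 .1015; python3 - <<'E'
from h import *
s=manip.read_state(); R=cv2.Rodrigues(s["tcp_rot"])[0]; p0=s["eef_pos"]
a=np.array([.56226,-.01667]); v=p0[:2]-a; print("r",np.hypot(*v),np.degrees(np.arctan2(v[1],v[0])))
for deg in np.arange(4,46,4.1):
    t=np.radians(deg); w=np.array([[np.cos(t),-np.sin(t)],[np.sin(t),np.cos(t)]])@v+a
    d=R.T@np.r_[w-p0[:2],0]/.25; print(round(deg,1),(-deg/60).round(3),d.round(3))
E
```

```text
3.7333 [0.4409 0.0263 0.1021] [ 0.51  0.43 -0.73  2.16  0.45  0.7  -1.82] -0.0044861974926741 [-1.62  0.25  9.97]
[-0.003 -0.004  0.002] 16.333645818268593 [ 8.e-04 -3.e-04 -1.e+00]
r 0.1287672479978251 160.50055698101932
4.0 -0.067 [-0.02  0.03  0.  ]
8.1 -0.135 [-0.038  0.062  0.   ]
12.2 -0.203 [-0.054  0.095  0.   ]
16.3 -0.272 [-0.068  0.129  0.   ]
20.4 -0.34 [-0.079  0.164  0.   ]
24.5 -0.408 [-0.087  0.2    0.   ]
28.6 -0.477 [-0.093  0.237  0.   ]
32.7 -0.545 [-0.097  0.273  0.   ]
36.8 -0.613 [-0.097  0.31   0.   ]
40.9 -0.682 [-0.095  0.347  0.   ]
45.0 -0.75 [-0.091  0.384  0.   ]
```

Call:
apply_moves(
  moves=[0, 0, 0, 0, 0, 0.002, 1, 0, 0, -0.033, -0.01, 0.015, 0.002, 1, 0, 0, -0.067, -0.02, 0.03, 0.002, 1, 0, 0, -0.101, -0.029, 0.046, 0.002, 1, 0, 0, -0.135, -0.038, 0.062, 0.002, 1, 0, 0, -0.169, -0.046, 0.078, 0.002, 1, 0, 0, -0.203, -0.054, 0.095, 0.002, 1, 0, 0, -0.237, -0.061, 0.112, 0.002, 1, 0, 0, -0.272, -0.068, 0.129, 0.002, 1, 0, 0, -0.306, -0.074, 0.146, 0.002, 1, 0, 0, -0.34, -0.079, 0.164, 0.002, 1, 0, 0, -0.34, -0.079, 0.164, 0.002, 1],
)

```text
time: 4.73
eef_pos: [0.4336, -0.0197, 0.1016]
tcp_rot: [2.98, 0.991, 0.001]
wrist_force: [-1.8, -0.2, 9.8]
width: -0.002
finger_force: 4.8
```

```bash
cat > ck.py <<'E'
from h import *
s=manip.read_state(); R=cv2.Rodrigues(s["tcp_rot"])[0]; p0=s["eef_pos"]
a=np.array([.56226,-.01667]); v=p0[:2]-a; print(p0,s["wrist_force"],s["joint_pos"].round(2),"r",np.hypot(*v),"ang",np.degrees(np.arctan2(v[1],v[0]))-160.42)
for n,x0,x1,y0,y1 in(("top",200,310,170,225),("side",220,300,170,215)):
    p,d=cams.grab_frame(n); h=cv2.cvtColor(p,cv2.COLOR_RGB2HSV)
    m=(h[...,0]>50)&(h[...,0]<85)&(h[...,1]>110); m[:y0]=0;m[y1:]=0;m[:,:x0]=0;m[:,x1:]=0
    v_,u=np.nonzero(m); print(n,len(u))
    if len(u): print(u.min(),u.max(),v_.min(),v_.max()); print([proj(n,np.r_[p0[:2]+.02*np.array(k),.082]) for k in((1,0),(-1,0),(0,1),(0,-1))])
    c=p[110:240,190:330] if n=="top" else p[140:240,180:310]
    cv2.imwrite(f"pics/{n}_{s['time']:.2f}.png",cv2.resize(c,None,fx=4.5,fy=4.5,interpolation=2)[:,:,::-1]); print(f"{s['time']:.2f}")
if 1:
  import sys
  for deg in np.linspace(0,float(sys.argv[1]),12)[1:]:
    t=np.radians(deg); v=p0[:2]-a; w=np.array([[np.cos(t),-np.sin(t)],[np.sin(t),np.cos(t)]])@v+a
    print(round(deg,1),(-deg/60).round(3),(R.T@np.r_[w-p0[:2],0]/.25).round(3))
E
python3 ck.py 24.2
```

```text
[ 0.4335991  -0.01970473  0.10155442] [-1.80602779 -0.21615522  9.84594396] [ 0.68  0.45 -0.81  2.18  0.5   0.71 -1.41] r 0.12869668623642025 ang -339.0688132528742
top 24
260 267 204 207
[(np.float64(263.32249700641813), np.float64(194.19498870999112)), (np.float64(263.5773670403202), np.float64(206.90088536178402)), (np.float64(256.97810694999123), np.float64(200.62540969088508)), (np.float64(269.92116706300624), np.float64(200.43181250147808))]
4.73
side 64
228 265 186 198
[(np.float64(252.658634845745), np.float64(191.21578726898605)), (np.float64(265.1437720637441), np.float64(193.46377108030663)), (np.float64(256.7919551076683), np.float64(196.04517930582176)), (np.float64(260.8941789595144), np.float64(188.7217945959314))]
4.73
2.2 -0.037 [-0.011  0.016  0.   ]
4.4 -0.073 [-0.022  0.033  0.   ]
6.6 -0.11 [-0.032  0.05   0.   ]
8.8 -0.147 [-0.041  0.068  0.   ]
11.0 -0.183 [-0.049  0.086  0.   ]
13.2 -0.22 [-0.057  0.104  0.   ]
15.4 -0.257 [-0.064  0.122  0.   ]
17.6 -0.293 [-0.071  0.141  0.   ]
19.8 -0.33 [-0.076  0.16   0.   ]
22.0 -0.367 [-0.081  0.179  0.   ]
24.2 -0.403 [-0.085  0.198  0.   ]
```

The plunger is still held in and the table is following, now at about 21°. Continuing.

Call:
apply_moves(
  moves=[0, 0, -0.037, -0.011, 0.016, 0, 1, 0, 0, -0.073, -0.022, 0.033, 0, 1, 0, 0, -0.11, -0.032, 0.05, 0, 1, 0, 0, -0.147, -0.041, 0.068, 0, 1, 0, 0, -0.183, -0.049, 0.086, 0, 1, 0, 0, -0.22, -0.057, 0.104, 0, 1, 0, 0, -0.257, -0.064, 0.122, 0, 1, 0, 0, -0.293, -0.071, 0.141, 0, 1, 0, 0, -0.33, -0.076, 0.16, 0, 1, 0, 0, -0.36, -0.08, 0.175, 0, 1, 0, 0, -0.38, -0.083, 0.186, 0, 1, 0, 0, -0.38, -0.083, 0.186, 0, 1],
)

```text
time: 5.83
eef_pos: [0.445, -0.0694, 0.1016]
tcp_rot: [2.726, 1.559, 0.001]
wrist_force: [-2.7, -0.4, 10.1]
width: 0.001
finger_force: 4.8
```

```bash
python3 ck.py 2; ls pics
```

```text
[ 0.44502699 -0.06938785  0.1016061 ] [-2.68509032 -0.43986384 10.10589185] [ 0.84  0.5  -0.89  2.14  0.58  0.75 -0.96] r 0.12854084739685423 ang -316.2072947239527
top 15
279 283 199 202
[(np.float64(279.25062084059135), np.float64(190.3535263845711)), (np.float64(279.602087438855), np.float64(203.0143603999961)), (np.float64(272.9651537409096), np.float64(196.7614079978874)), (np.float64(285.88667186946236), np.float64(196.56802944420582))]
5.83
side 64
222 266 181 199
[(np.float64(254.34174425342363), np.float64(181.9020796250459)), (np.float64(266.4048040797732), np.float64(183.98273740248774)), (np.float64(258.3590051328115), np.float64(186.3936241574163)), (np.float64(262.2796802086532), np.float64(179.569866244298))]
5.83
0.2 -0.003 [-0.001  0.001  0.   ]
0.4 -0.006 [-0.002  0.003  0.   ]
0.5 -0.009 [-0.003  0.004  0.   ]
0.7 -0.012 [-0.004  0.005  0.   ]
0.9 -0.015 [-0.005  0.007  0.   ]
1.1 -0.018 [-0.006  0.008  0.   ]
1.3 -0.021 [-0.007  0.009  0.   ]
1.5 -0.024 [-0.007  0.011  0.   ]
1.6 -0.027 [-0.008  0.012  0.   ]
1.8 -0.03 [-0.009  0.013  0.   ]
2.0 -0.033 [-0.01   0.015  0.   ]
side0.png
side1.png
side_4.73.png
side_5.83.png
sidez.png
top0.png
top_4.73.png
top_5.83.png
topz.png
```

View pics/side_5.83.png

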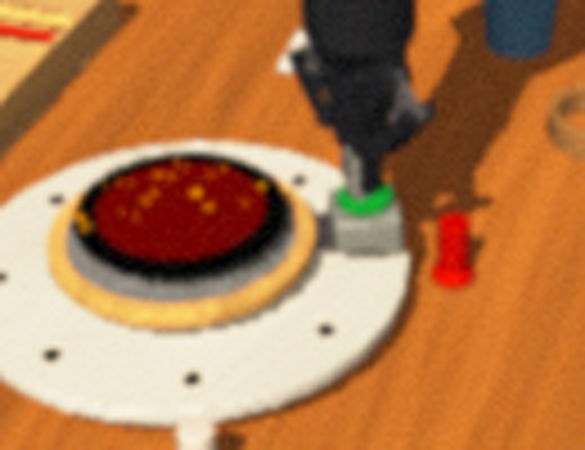

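View pics/top_5.83.png

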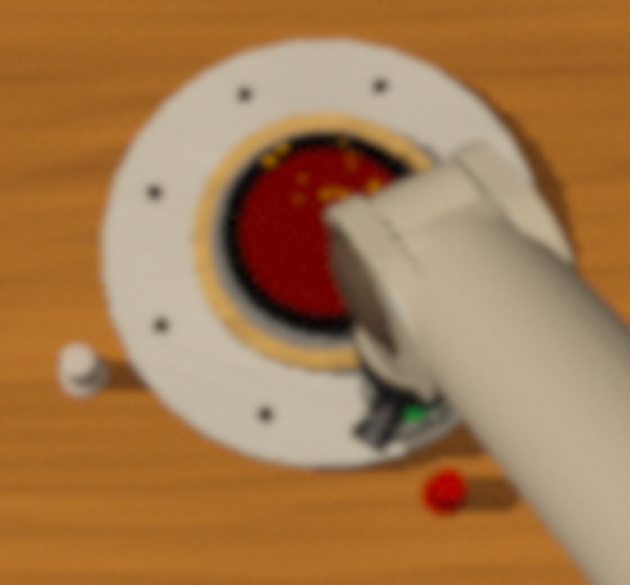

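The side view shows the cap at about (364,203) and the housing in line with the red peg, with no hole visible beside it. The top view is mostly hidden by the arm. I'll compare the cap's column in the side view with predictions.

```bash
python3 - <<'E'
from h import *
p=cams.grab_frame("side")[0].astype(float)
m=np.clip(p[...,1]-np.maximum(p[...,0],p[...,2])-20,0,None); m[:178]=0;m[192:]=0;m[:,:245]=0;m[:,275:]=0
v,u=np.nonzero(m>20); print(u.min(),u.max(),v.min(),v.max())
s=m[183:189].sum(0); print(s[250:272].round())
h=s.max()/2; i=np.nonzero(s>h)[0]; l,r=i[0],i[-1]
L=l-(s[l]-h)/(s[l]-s[l-1]); Rr=r+(s[r]-h)/(s[r]-s[r+1]); print("edges",L,Rr,(L+Rr)/2)
a=np.array([.56226,-.01667])
for d in(40,42,43,44,45,46):
    t=np.radians(160.42+d); print(d,proj("side",np.r_[a+.13*np.array([np.cos(t),np.sin(t)]),.080]))
E
```

```text
255 266 181 187
[  0.   0.   0.   0.  11. 185. 327. 357. 340. 307. 318. 375. 419. 408.
 381. 296. 169.  10.   0.   0.   0.   0.]
edges 255.17253521126761 265.68110236220474 260.4268187867362
40 (np.float64(261.02069543414666), np.float64(184.96656201002293))
42 (np.float64(260.9326533889066), np.float64(184.1520904722706))
43 (np.float64(260.87005006811296), np.float64(183.7477155636627))
44 (np.float64(260.79515975226354), np.float64(183.3453979195017))
45 (np.float64(260.7080622018416), np.float64(182.94524795289823))
46 (np.float64(260.6088401588184), np.float64(182.54737437951775))
```

Call:
apply_moves(
  moves=[0, 0, -0.01, -0.003, 0.004, 0, 1, 0, 0, -0.017, -0.005, 0.0075, 0, 1, 0, 0, -0.017, -0.005, 0.0075, 0, 1, 0, 0, -0.017, -0.005, 0.0075, 0, 1, 0, 0, -0.017, -0.005, 0.0075, 0, 1],
)

```text
time: 6.4
eef_pos: [0.4458, -0.071, 0.1017]
tcp_rot: [2.712, 1.583, 0.0]
wrist_force: [-1.9, -1.5, 9.2]
width: 0.001
finger_force: 4.8
```

Call:
apply_moves(
  moves=[0, 0, 0, 0, 0, -0.008, 1, 0, 0, 0, 0, 0, -0.016, 1, 0, 0, 0, 0, 0, -0.02, 1, 0, 0, 0, 0, 0, -0.02, 1],
)

```text
time: 6.73
eef_pos: [0.4457, -0.0709, 0.1067]
tcp_rot: [2.712, 1.583, 0.0]
wrist_force: [-1.0, -1.0, 6.9]
width: -0.001
finger_force: 3.6
```

The cap is following the finger up: 6.9 N at 6.4 mm depth, so the pin is in the hole. I'll lift clear now.

Call:
apply_moves(
  moves=[0, 0, 0, 0, 0, -0.008, 1, 0, 0, 0, 0, 0, -0.016, 1, 0, 0, 0, 0, 0, -0.024, 1, 0, 0, 0, 0, 0, -0.032, 1, 0, 0, 0, 0, 0, -0.05, 1, 0, 0, 0, 0, 0, -0.12, 1, 0, 0, 0, 0, 0, -0.25, 1, 0, 0, 0, 0, 0, -0.4, 1, 0, 0, 0, 0, 0, -0.5, 1, 0, 0, 0, 0, 0, -0.5, 1, 0, 0, 0, 0, 0, -0.5, 1],
)

```text
time: 7.65
eef_pos: [0.4459, -0.071, 0.2322]
tcp_rot: [2.711, 1.581, 0.002]
wrist_force: [0.1, -0.5, -1.0]
width: -0.0
finger_force: 0.0
```

```bash
python3 st.py .37 -.35 .23
```

```text
7.65 [ 0.4459 -0.071   0.2322] [ 1.07  0.29 -1.11  2.03  0.31  0.99 -0.71] -0.00039785348759190846 [ 0.14 -0.52 -0.97]
[-1.121  0.286  0.01 ] 60.49415705648374 [ 0.0025 -0.0018 -1.    ]
```

Next I'll move sideways out of the camera's view and check.

Call:
apply_moves(
  moves=[0, 0, 0, -0.95, 0.32, -0.05, 1, 0, 0, 0, -0.95, 0.32, -0.05, 1, 0, 0, 0, -0.95, 0.32, -0.05, 1, 0, 0, 0, -0.95, 0.32, -0.05, 1, 0, 0, 0, -0.95, 0.32, -0.05, 1, 0, 0, 0, -0.95, 0.32, -0.05, 1, 0, 0, 0, -0.95, 0.32, -0.05, 1, 0, 0, 0, -0.95, 0.32, -0.05, 1, 0, 0, 0, -0.95, 0.32, -0.05, 1],
)

```text
time: 8.4
eef_pos: [0.3973, -0.3157, 0.2421]
tcp_rot: [-2.711, -1.581, -0.0]
wrist_force: [0.9, 1.1, 0.6]
width: -0.002
finger_force: 0.0
```

```bash
python3 - <<'E'
from h import *
a=np.array([.56226,-.01667])
for n in("top","side"):
    p=cams.grab_frame(n)[0]
    c=p[110:240,190:330] if n=="top" else p[150:260,160:310]
    cv2.imwrite(f"pics/{n}F.png",cv2.resize(c,None,fx=4,fy=4,interpolation=2)[:,:,::-1])
    h=cv2.cvtColor(p,cv2.COLOR_RGB2HSV); m=(h[...,0]>50)&(h[...,0]<85)&(h[...,1]>120); m[:170]=0;m[230:]=0;m[:,:235]=0;m[:,310:]=0
    v,u=np.nonzero(m); 
    if len(u): X=ray(n,u.mean(),v.mean(),.092); q=X[:2]-a; print(n,len(u),X,np.hypot(*q),np.degrees(np.arctan2(q[1],q[0]))%360-160.42)
a_=cv2.imread("pics/topF.png");b=cv2.imread("pics/sideF.png");H=max(a_.shape[0],b.shape[0])
E
```

```text
top 113 [ 0.44424771 -0.07215151  0.092     ] 0.1304035969663471 44.75977948633573
side 76 [ 0.44585854 -0.06696281  0.092     ] 0.1268016807009898 42.94740620408507
```

View pics/topF.png

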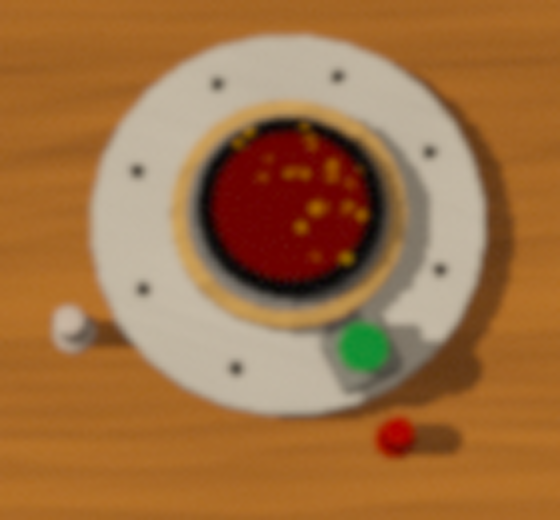

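View pics/sideF.png

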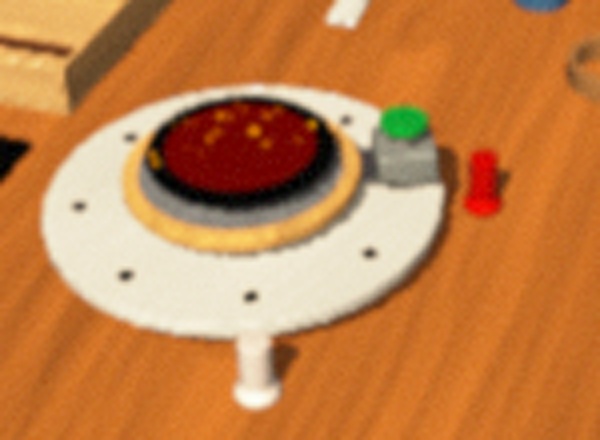

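The top view puts the plunger at 44.8°, at (364,347) and in line with the red peg at (396,437). The side view shows the cap sprung fully up. The dish and both pegs have not moved, and the arm is clear.

```bash
python3 -c "
from workcell import job; print(job.close_job())"
```

```text
the job is handed in; nothing more can be done
None
```

The table is turned one hole counterclockwise to the red-peg hole, the plunger is sprung up in it, the arm is clear, and the job was handed in at about 8.5 s; no verdict came back.

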